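# Move the paint row to the other rack, reversed

## Task

So that the painter can work along the row from its other end, move the four paint containers from the full pale rack to the empty dark rack so that the row ends up in reverse order: the one at the left end of the old row goes to the right end of the new one, its neighbour next to it, and so on. Carry them one at a time, each straight from its old pocket to its final one (no putting down anywhere else), and set each down upright and flat in its pocket without dropping it. Leave the tumbler, dish and eraser where they are.

Things in the scene. Friction and masses are not known exactly. Their poses are not given: they have to be found in the camera images.
- old_rack: The old rack, pale wood, full at the start: fixed, 294 (y) x 78 (x) mm. Four pockets in a row at y = +108, +36, -36, -108 mm, x = 0, each 66 x 66 mm inside; floors 14 mm, walls (6 mm thick) 20 mm above the desk. Origin: centre of underside, on the desk; z up; x, y within 20 degrees of the robot's. Each pocket starts with one container, within 6 mm of its centre.
- new_rack: The new rack, dark wood, empty at the start, left or right of the old one: fixed, 294 (y) x 78 (x) mm. Four pockets in a row at y = +108, +36, -36, -108 mm, x = 0, each 66 x 66 mm inside; floors 14 mm, walls (6 mm thick) 20 mm above the desk. Origin: centre of underside, on the desk; z up; x, y within 20 degrees of the robot's.
- squat_jar_mid (a point): White round squat paint jar with a black lid of nearly its own width: diameter 48 mm, height 60 mm (glazed body to 44 mm, lid above). This point: on its vertical axis, half-way up; z up. About 0.1 kg. Starts upright in any pocket of the old rack.
- square_bottle_mid (a point): Square clear-glass ink bottle with a small round black cap: body 40 x 40 mm and 48 mm high (sides along its x and y axes), cap 26 mm wide, total height 66 mm. Its sides are within about 15 degrees of the old rack's. This point: on its vertical axis, half-way up; z up. About 0.1 kg. Starts upright in any pocket of the old rack.
- slim_bottle_mid (a point): Slim round amber bottle with a small black cap: diameter 36 mm up to 60 mm, then shoulder and 20 mm cap, total height 84 mm. This point: on its vertical axis, half-way up; z up. About 0.1 kg. Starts upright in any pocket of the old rack.
- tin_mid (a point): Plain bare-metal cylindrical tin: diameter 42 mm (rims 43 mm), height 72 mm. This point: on its vertical axis, half-way up; z up. About 0.1 kg. Starts upright in any pocket of the old rack.
- tumbler: Bystander: empty glass tumbler, 68 mm across, 75 mm high, beyond the racks. Origin: centre of underside.
- dish: Bystander: white mixing dish, 110 mm across, 22 mm high, beyond the racks. Origin: centre of underside.
- eraser: Bystander: white eraser, 55 x 22 x 13 mm (long side x), in the middle, between the robot and the racks' inner ends. Origin: centre of underside.
Not all that is in view belongs to the job. Leave any pink, purple or yellow look-alike of the part that bears tin_mid alone.

How it is judged:
By the outcome, as a careful person would: the job done as asked, in the order asked, and still so for the second after the job is handed in, with the robot touching nothing.
It also fails if it takes over 112 s, if anything falls off the work surface, if the arm or the gripper's body presses on something with over 40 N, if the wrist force passes 120 N, or if a joint passes its speed limit or range.

## Robot

A 6-joint arm with a two-finger parallel gripper is mounted at the origin on the work surface. World frame = base frame: x ahead of the robot, y to its left, z up, the work surface at z = 0. Lengths are in mm, angles in rad, forces in N, time in s.
With the tool pointing down it reaches from about 350 to 875 mm from the base axis. Payload 4.2 kg.
Tool frame: the origin (TCP) lies midway between the tips of the shut fingers; the grasp point (between the pads) lies 19 mm behind it; z points along the fingers, y is the line along which they close (so a half turn about z gives the same grasp; the last joint's range is limited). The gripper opens to 85 mm and grips with 20 to 120 N. Pads are 22 mm wide; open, the fingers measure 114 mm over their backs; the gripper's body (76 mm by 85 mm) begins 54 mm behind the grasp point. The pads swing forward as they close: fully open they stand 13 mm farther back than shut.
Start: joints at [1.532, 0.385, 0.008, 0, -1.194, -0.259], TCP at [183.354, 597.479, 231.312] pointing down, gripper open.
Joint ranges: [-3.14, 3.14], [-1.21, 2.06], [-1.07, 1.41], [-3.16, 2.05], [-2.99, -0.16], [-3.1, 3.1]. Speed limits (rad/s): [2.79, 2.79, 3.14, 3.14, 3.14, 3.14].

## Interface

Orientations are given as a unit quaternion [x, y, z, w].
In Python, from bench import read_state, get_image, job_done gives the robot as it stands.
- The arm moves only by the tool servo_tool, never from a script. Its arguments are lists of equal length, an entry for each row: "rotation": the turn, a rotation vector about the world's x, y, z scaled (see below), a list of three; "slide": the shift along the world's x, y, z scaled (see below), a list of three; "grip": the opening, from -1 (shut) to 1 (fully open). In form: {"rotation": [[rx, ry, rz], ...], "slide": [[tx, ty, tz], ...], "grip": [grip, ...]}. A call has 1 to 8 rows; each row is the pose to reach, as a shift and turn from the pose commanded when the call began, turning the shorter way round; what a row does not reach only later rows make up. The controller multiplies each number of a shift by 0.2 m and each number of a turn by 360 degrees. A row lasts 1/8 s, in which the tool goes at most 62.5 mm and 10.7 degrees, less where a joint would pass 70% of its speed; a pose out of reach is approached as far as the arm can. A call with a number of a shift or a turn outside -1 to 1 is refused whole. A call with a gripper value outside its range is refused whole. The fingers move at their own pace and stop on an object; the grip force is fixed at half the most. Time passes only in rows, so rows that repeat a pose let the fingers close. It gives the time, the measured TCP pose, the force, the opening and the grip force at its end, in the units of the state.
- read_state(): the state, without advancing time (a new reading comes with each control period).
- get_image(name): name is "scene" or "side" or "wrist"; returns a dict with "image" (480x640x3 uint8, red, green, blue), "depth" (480x640 float32, mm along the optical axis (not along the pixel's ray), 0 where there is no reading), "camera_matrix" (3x3 intrinsics, pixels), "rvec" (rotation vector, rad) and "tvec" (3), from world to camera coordinates, as OpenCV has them; the wrist camera has in their place "hand_eye" (4x4, takes a point from camera to tool coordinates, whose origin is the TCP and whose axes are the flange's). Camera axes: x right, y down, z forward; pixel columns grow to the right and rows downward; lengths in mm; the calibration is good to about 2 mm. A picture is of the moment at which its call begins: read the wrist's pose just before it.
- job_done(): hands the job in; it is judged then, once.
The state is a dict: "clock": time; "joints": joint angles; "joint_vel": joint speeds; "joint_efforts": joint torques, N m; "position": TCP position; "ee_rot": TCP orientation; "contact_force": force on the tool from outside, world axes, zero at the start; "wrist_torque": the same for the moment, N m; "gripper_width": finger opening in mm; "grasp_force": force on a finger pad.
Only numpy, scipy, OpenCV 4.12 (cv2) and the standard library are available. Lean on these libraries where they do the work, as an engineer would, in place of code of your own. Each camera call takes 0.05 s, during which the arm holds its last target. There are 200 camera calls.

## Working session

There is one attempt and no reset: what is moved stays moved. The work goes in short steps, Python scripts to look and compute and a tool call to move; the robot and the scene stay as the last step left them, time stands still between calls to the robot, and variables do not carry over. Pictures are saved under pics/ and viewed, at most 14 in all, crops included, and the job is handed in when it is done.

Besides the shell and the picture viewer there is one more tool, called after "Request:" as a command line: name --argument value ..., lists and objects as JSON in quotes. servo_tool: Moves the arm, as the interface text tells. Shifts and turns lie within -1 to 1; 1 stands for 0.2 m of shift or 360 degrees of turn. Its arguments: {"type":"object","properties":{"rotation":{"type":"array","items":{"type":"array","items":{"type":"number","minimum":-1,"maximum":1}}},"slide":{"type":"array","items":{"type":"array","items":{"type":"number","minimum":-1,"maximum":1}}},"grip":{"type":"array","items":{"type":"number"}}},"required":["rotation","slide","grip"]}

```bash
mkdir -p pics
cat > h.py <<'E'
import numpy as np, cv2
from bench import read_state, get_image, job_done
def cloud(d):
    K=d["camera_matrix"];z=d["depth"].astype(float)
    v,u=np.mgrid[0:480,0:640]
    c=np.stack([(u-K[0][2])*z/K[0][0],(v-K[1][2])*z/K[1][1],z],-1)
    R=cv2.Rodrigues(np.array(d["rvec"],float))[0]
    p=(c-np.array(d["tvec"]).reshape(3))@R
    p[z==0]=np.nan
    return p
E
python3 - <<'E'
from h import *
for n in("scene","side"):
    d=get_image(n); np.savez(n,**{k:np.array(v) for k,v in d.items()})
    cv2.imwrite(f"pics/{n}.png",d["image"][...,::-1])
    print(d["rvec"],d["tvec"])
s=read_state();print(s["position"],s["ee_rot"],s["gripper_width"],s["clock"])
E
```

```text
[ 1.64810723  1.87663635 -0.77592169] [  79.14311547 -323.90807909 1269.64500389]
[ 0.02018098 -2.94082746  1.04563314] [547.21276057  40.61534038 944.45723579]
[183.22263283 597.0085953  230.33470924] [ 9.88922385e-01 -1.48430395e-01 -9.32952317e-05  9.62304209e-04] 85.6549261503869 0.1
```

View pics/scene.png

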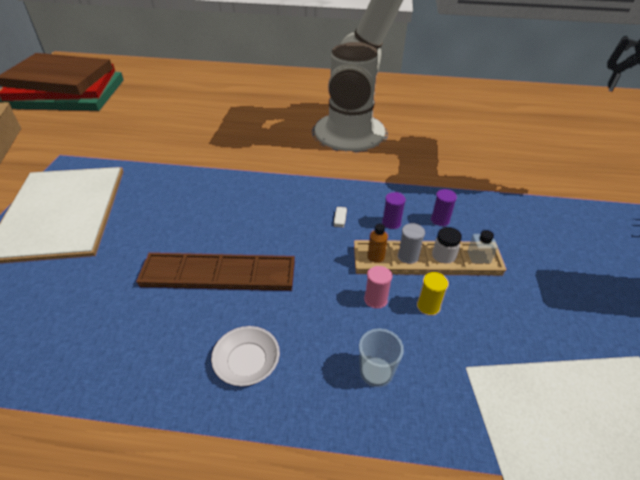

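View pics/side.png

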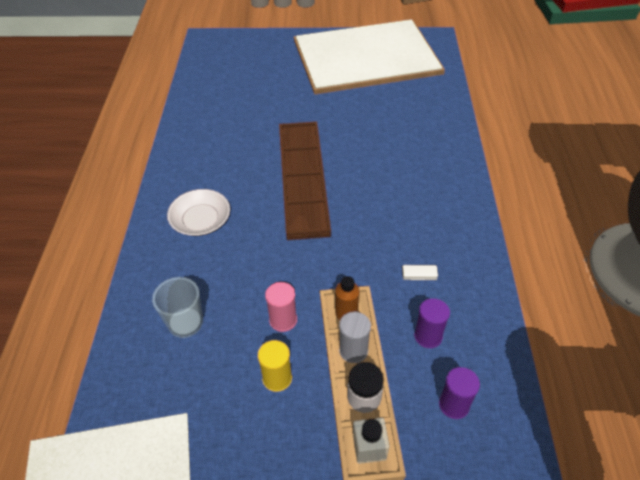

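Left is the robot's left, which is the right side of the scene image. From left to right, the old row holds the square bottle (485,247), the jar (447,245), the tin (411,244) and the slim bottle (378,245). The dark rack is at (218,271).

There are five candidates for the tin: grey (411,244), purple (394,210), purple (444,207), pink (378,287) and yellow (432,294). Only the grey one is bare metal and in a pocket, so it is the tin. I'll confirm that in a crop and measure everything.

```bash
cat > m.py <<'E'
from h import *
P=[];C=[];out=[]
for n in("scene","side"):
    d=np.load(n+".npz");p=cloud(d);P.append(p.reshape(-1,3));C.append(cv2.cvtColor(d["image"],cv2.COLOR_RGB2HSV).reshape(-1,3).astype(int))
    desk=(p[...,2]>-10)&(p[...,2]<8)&(abs(p[...,1])<300)&(p[...,0]>350)&(p[...,0]<750)
    print(n,"desk z",np.nanmedian(p[desk][:,2]))
P=np.vstack(P);C=np.vstack(C)
ok=(P[:,0]>300)&(P[:,0]<850)&(abs(P[:,1])<500)&(P[:,2]>9)&(P[:,2]<125)
P=P[ok];C=C[ok]
# top-down height map 1mm: cols = y (left = +y), rows = x (down = -x)
H=np.zeros((550,1000),np.float32);I=np.zeros((550,1000,3),np.uint8)
o=np.argsort(P[:,2]);P=P[o];C=C[o]
r=(849-P[:,0]).astype(int).clip(0,549);c=(499-P[:,1]).astype(int).clip(0,999)
H[r,c]=P[:,2];I[r,c]=C
I=cv2.cvtColor(I,cv2.COLOR_HSV2BGR);I=cv2.dilate(I,np.ones((3,3)))
cv2.imwrite("pics/top.png",cv2.resize(I,(800,440)))
n,l,st,ce=cv2.connectedComponentsWithStats((cv2.dilate(H,np.ones((5,5)))>10).astype(np.uint8))
for i in range(1,n):
    if st[i,4]<200: continue
    q=P[l[r,c]==i]
    rc=cv2.minAreaRect(q[:,:2].astype(np.float32))
    print(i,np.round(rc[0],1),np.round(rc[1],1),round(rc[2],1),"zmax",round(np.percentile(q[:,2],99),1),"hsv",np.median(C[l[r,c]==i],0))
np.savez("pts",P=P,C=C)
d=np.load("scene.npz")["image"][170:330,340:520,::-1];cv2.imwrite("pics/crop.png",cv2.resize(d,None,fx=4,fy=3.7,interpolation=cv2.INTER_CUBIC))
E
python3 m.py
```

```text
scene desk z -1.5327018373815866
side desk z 0.6299600774705894
1 [ 762.4 -110. ] [111.8 109.6] 8.9 zmax 23.0 hsv [  8.  12. 192.]
2 [753.7 105.1] [67.8 70.8] 77.5 zmax 75.7 hsv [105.  51. 133.]
3 [ 583.6 -210.1] [ 84.3 301. ] 5.9 zmax 21.6 hsv [ 12. 157.  93.]
4 [605.4 196.5] [43.3 47.6] 64.7 zmax 74.0 hsv [ 25. 208. 181.]
5 [602.8  98.6] [43.8 47.1] 67.0 zmax 73.6 hsv [170. 112. 179.]
6 [ 520.7 -486.1] [110.7  28.1] 0.4 zmax 18.5 hsv [ 18.  47. 184.]
7 [490.2 198.1] [ 84.2 296.2] 6.8 zmax 94.5 hsv [ 17. 108. 146.]
9 [383.1  10.6] [24.4 57.2] 89.9 zmax 15.2 hsv [ 21.  12. 237.]
10 [382.1 125.7] [42.9 48.2] 77.0 zmax 73.8 hsv [139. 162. 112.]
11 [356.  234.1] [43.9 47.5] 47.7 zmax 74.3 hsv [139. 160. 113.]
```

View pics/crop.png

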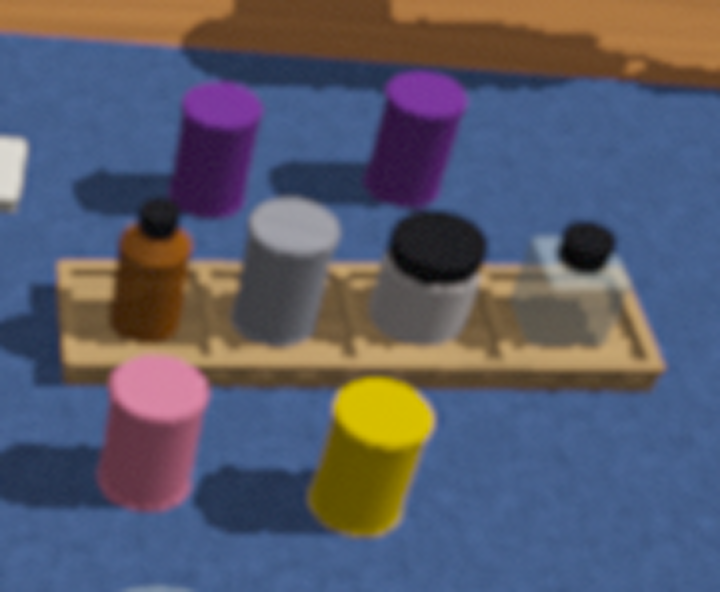

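View pics/top.png

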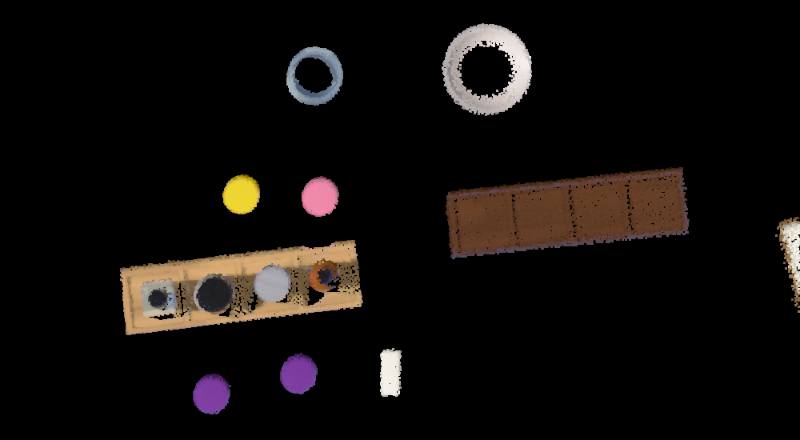

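The crop confirms the grey tin at scene (411,244). The purple, pink and yellow ones stand outside the rack. The top view shows both racks clear. Next I'll fit the object axes.

```bash
cat > f.py <<'E'
from h import *
def rect(q): return cv2.minAreaRect(q[:,:2].astype(np.float32))
for n in("scene","side"):
    d=np.load(n+".npz");p=cloud(d).reshape(-1,3);hsv=cv2.cvtColor(d["image"],cv2.COLOR_RGB2HSV).reshape(-1,3)
    for name,c0,a0 in(("old",(490.2,198.1),6.8),("new",(583.6,-210.1),5.9)):
        a=np.radians(a0);R=np.array([[np.cos(a),-np.sin(a)],[np.sin(a),np.cos(a)]])
        l=p.copy();l[:,:2]=(p[:,:2]-c0)@R
        s=l[(abs(l[:,0])<50)&(abs(l[:,1])<160)]
        t=s[(s[:,2]>15)&(s[:,2]<26)&((abs(s[:,0])>30)|(abs(s[:,1])>140))]
        rc=rect(t);print(n,name,"local rect",np.round(rc[0],1),np.round(rc[1],1),round(rc[2],2),"ztop",np.median(t[:,2]).round(1))
        if name=="old":
            for k,lo,hi,rlo,rhi in(("square",108,0,74,90),("jar",36,0,68,82),("tin",-36,0,80,94),("slim",-108,0,90,106)):
                m=(abs(s[:,0])<32)&(abs(s[:,1]-lo)<34)&(s[:,2]>rlo)&(s[:,2]<rhi)
                q=s[m]
                c,r=cv2.minEnclosingCircle(q[:,:2].astype(np.float32))
                w=(R@np.array(c))+c0
                print("  ",k,"local",np.round(c,1),"r",round(r,1),"z",np.median(q[:,2]).round(1),"world",w.round(1),len(q))
            m=(abs(s[:,0])<32)&(abs(s[:,1]-108)<34)&(s[:,2]>54)&(s[:,2]<68);rc=rect(s[m])
            print("   sqbody local",np.round(rc[0],1),np.round(rc[1],1),rc[2],m.sum())
E
python3 f.py
```

```text
scene old local rect [ 1.3 -0.6] [ 81.7 294.7] 0.05 ztop 17.0
   square local [  2.1 103.7] r 13.3 z 77.0 world [480.  301.4] 100
   jar local [-2.9 31.6] r 24.4 z 71.0 world [483.6 229.1] 321
   tin local [  3.1 -41.2] r 22.9 z 83.1 world [498.1 157.6] 279
   slim local [   4.6 -106.5] r 10.5 z 94.6 world [507.3  92.9] 74
   sqbody local [  1.3 102.7] [41.8 39.4] 1.465387225151062 235
scene new local rect [ 0.9 -1.5] [294.7  82.2] 89.82 ztop 17.2
side old local rect [-2.8 -0. ] [ 78.5 296.2] 0.11 ztop 19.5
   square local [ -2.2 104.7] r 13.3 z 79.5 world [475.7 301.8] 353
   jar local [-7.2 34. ] r 24.2 z 73.5 world [479. 231.] 958
   tin local [ -2.5 -39.3] r 22.1 z 85.3 world [492.3 158.8] 697
   slim local [   0.8 -104.6] r 10.3 z 96.9 world [503.4  94.3] 153
   sqbody local [ -2.7 104.8] [40.2 40.7] 1.8007665872573853 657
side new local rect [-3.1 -0.6] [299.9  78. ] 89.99 ztop 19.4
```

Request:
servo_tool --rotation '[[-0.03, 0, 0], [0, 0, 0]]' --slide '[[0, 0, 0]]' --grip '[1, 1]'

```text
validation failed for argument at $.sl...
```

That call was malformed: the lists had unequal lengths, and it was refused with no motion. Here is the real first move.

Request:
servo_tool --rotation '[[0, 0, -0.023], [0, 0, -0.046], [0, 0, -0.069], [0, 0, -0.092], [0, 0, -0.115], [0, 0, -0.138], [0, 0, -0.16], [0, 0, -0.18]]' --slide '[[0.1, -0.1, -0.03], [0.24, -0.24, -0.06], [0.38, -0.38, -0.1], [0.52, -0.52, -0.13], [0.66, -0.66, -0.16], [0.8, -0.8, -0.2], [0.92, -0.92, -0.23], [1, -1, -0.25]]' --grip '[1, 1, 1, 1, 1, 1, 1, 1]'

```text
clock: 1.1
position: [384.0, 395.9, 180.5]
ee_rot: [0.754, -0.657, 0.0, 0.001]
contact_force: [-0.5, -0.3, -0.3]
gripper_width: 85.4
grasp_force: 0.0
```

Request:
servo_tool --rotation '[[0, 0, 0], [0, 0, 0], [0, 0, 0], [0, 0, 0], [0, 0, 0]]' --slide '[[0.16, -0.16, -0.08], [0.32, -0.32, -0.16], [0.473, -0.479, -0.25], [0.473, -0.479, -0.25], [0.473, -0.479, -0.25]]' --grip '[1, 1, 1, 1, 1]'

```text
clock: 1.72
position: [478.0, 301.7, 131.2]
ee_rot: [0.755, -0.655, 0.0, 0.0]
contact_force: [0.8, 1.0, -0.4]
gripper_width: 85.5
grasp_force: 0.0
```

Request:
servo_tool --rotation '[[0, 0, 0], [0, 0, 0], [0, 0, 0], [0, 0, 0], [0, 0, 0], [0, 0, 0]]' --slide '[[0, 0, -0.1], [0, 0, -0.2], [0, 0, -0.3], [0, 0, -0.42], [0, 0, -0.52], [0, 0, -0.52]]' --grip '[1, 1, 1, 1, 1, 1]'

```text
clock: 2.48
position: [476.8, 302.1, 26.5]
ee_rot: [0.756, -0.654, -0.0, 0.001]
contact_force: [-0.0, -0.1, -0.5]
gripper_width: 85.4
grasp_force: 0.0
```

Request:
servo_tool --rotation '[[0, 0, 0], [0, 0, 0], [0, 0, 0], [0, 0, 0], [0, 0, 0], [0, 0, 0]]' --slide '[[0, 0, 0], [0, 0, 0], [0, 0, 0], [0, 0, 0], [0, 0, 0], [0, 0, 0]]' --grip '[-1, -1, -1, -1, -1, -1]'

```text
clock: 3.22
position: [478.4, 302.3, 28.5]
ee_rot: [0.756, -0.655, 0.0, -0.001]
contact_force: [-2.1, 0.7, 6.1]
gripper_width: 39.0
grasp_force: 61.7
```

Request:
servo_tool --rotation '[[0, 0, 0], [0, 0, 0], [0, 0, 0], [0, 0, 0], [0, 0, 0], [0, 0, 0]]' --slide '[[0, 0, 0.05], [0, 0, 0.15], [0, 0, 0.3], [0, 0, 0.45], [0, 0, 0.6], [0, 0, 0.6]]' --grip '[-1, -1, -1, -1, -1, -1]'

```text
clock: 3.98
position: [479.0, 302.5, 149.9]
ee_rot: [0.755, -0.655, 0.0, -0.003]
contact_force: [-0.2, -0.1, -1.8]
gripper_width: 39.1
grasp_force: 61.0
```

Run:
```python
from h import *
a=[get_image(n)["image"] for n in("side","wrist")]
cv2.imwrite("pics/g1.png",cv2.resize(np.hstack(a)[...,::-1],(800,300),interpolation=cv2.INTER_AREA))
print(read_state()["joints"],read_state()["position"])
```

```text
[ 8.49434399e-01  3.58843134e-01 -2.60864088e-01 -8.80523948e-04
 -9.52206066e-01 -7.07647861e-01] [477.33941098 301.10346148 146.72358584]
```

View pics/g1.png

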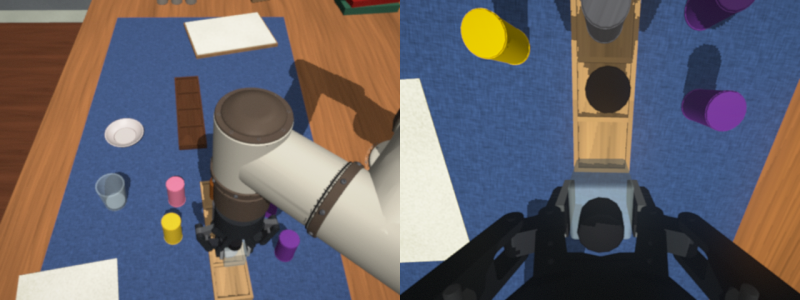

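The bottle is held level: in the wrist half its cap is at (600,222), and pocket 1 is empty. Next I carry it to the far right pocket.

Request:
servo_tool --rotation '[[0, 0, 0], [0, 0, 0], [0, 0, 0], [0, 0, 0], [0, 0, 0], [0, 0, 0]]' --slide '[[0.02, -0.1, 0], [0.05, -0.27, 0], [0.08, -0.45, 0], [0.11, -0.63, 0], [0.15, -0.82, 0], [0.18, -1, 0]]' --grip '[-1, -1, -1, -1, -1, -1]'

```text
clock: 4.82
position: [513.1, 99.1, 146.0]
ee_rot: [0.755, -0.655, -0.001, 0.001]
contact_force: [-0.1, 0.8, 0.2]
gripper_width: 39.4
grasp_force: 61.0
```

Request:
servo_tool --rotation '[[0, 0, 0], [0, 0, 0], [0, 0, 0], [0, 0, 0], [0, 0, 0], [0, 0, 0]]' --slide '[[0.03, -0.18, 0], [0.06, -0.35, 0], [0.09, -0.52, 0], [0.12, -0.68, 0], [0.15, -0.84, 0], [0.18, -1, 0]]' --grip '[-1, -1, -1, -1, -1, -1]'

```text
clock: 5.58
position: [548.6, -100.3, 145.8]
ee_rot: [0.755, -0.655, -0.001, 0.001]
contact_force: [-0.6, 0.6, -1.6]
gripper_width: 39.4
grasp_force: 61.0
```

Request:
servo_tool --rotation '[[0, 0, 0], [0, 0, 0], [0, 0, 0], [0, 0, 0], [0, 0, -0.003], [0, 0, -0.006]]' --slide '[[0.03, -0.18, 0], [0.06, -0.35, 0], [0.09, -0.52, 0], [0.12, -0.7, 0], [0.15, -0.86, 0], [0.18, -1, 0]]' --grip '[-1, -1, -1, -1, -1, -1]'

```text
clock: 6.32
position: [584.3, -300.1, 145.3]
ee_rot: [0.742, -0.67, -0.002, 0.001]
contact_force: [0.1, 0.1, -0.8]
gripper_width: 39.5
grasp_force: 61.0
```

Request:
servo_tool --rotation '[[0, 0, 0], [0, 0, 0], [0, 0, 0]]' --slide '[[0.037, -0.1, 0], [0.037, -0.1, 0], [0.037, -0.1, 0]]' --grip '[-1, -1, -1]'

```text
clock: 6.7
position: [592.1, -318.2, 146.0]
ee_rot: [0.743, -0.67, -0.001, 0.0]
contact_force: [-0.1, 0.2, -1.3]
gripper_width: 39.4
grasp_force: 61.0
```

Run:
```python
from h import *
a=[get_image(n)["image"] for n in("side","wrist")]
cv2.imwrite("pics/g2.png",cv2.resize(np.hstack(a)[...,::-1],(800,300),interpolation=cv2.INTER_AREA))
print(read_state()["joints"],read_state()["position"])
```

```text
[-2.52242906e-01  5.27822891e-01  2.29008136e-02 -2.56332555e-04
 -1.06717416e+00  3.57150344e-01] [ 592.73331213 -317.7196869   146.8434844 ]
```

View pics/g2.png

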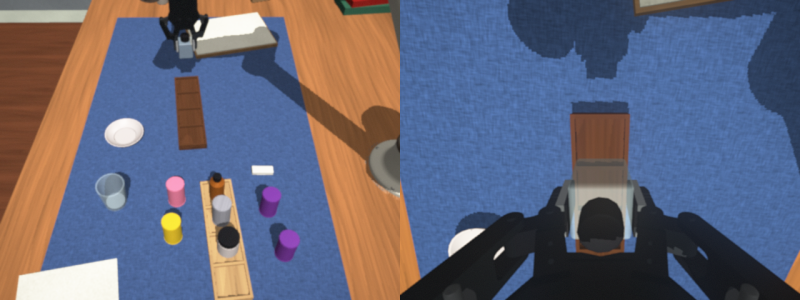

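The wrist view shows the bottle centred across the dark rack (edges at columns 572 and 630, bottle at 600). I'll lower it.

Request:
servo_tool --rotation '[[0, 0, 0], [0, 0, 0], [0, 0, 0], [0, 0, 0], [0, 0, 0], [0, 0, 0], [0, 0, 0], [0, 0, 0]]' --slide '[[0, 0, -0.12], [0, 0, -0.27], [0, 0, -0.42], [0, 0, -0.52], [0, 0, -0.57], [0, 0, -0.585], [0, 0, -0.595], [0, 0, -0.595]]' --grip '[-1, -1, -1, -1, -1, -1, -1, -1]'

```text
clock: 7.8
position: [593.8, -318.4, 29.1]
ee_rot: [0.743, -0.669, 0.001, -0.0]
contact_force: [0.4, -0.5, -1.2]
gripper_width: 39.4
grasp_force: 61.0
```

Request:
servo_tool --rotation '[[0, 0, 0], [0, 0, 0], [0, 0, 0]]' --slide '[[0, 0, -0.005], [0, 0, -0.01], [0, 0, -0.01]]' --grip '[-1, -1, -1]'

```text
clock: 8.18
position: [593.9, -318.6, 28.5]
ee_rot: [0.743, -0.669, 0.001, -0.0]
contact_force: [-1.9, 1.2, 7.4]
gripper_width: 39.3
grasp_force: 62.0
```

Contact at 7 N means the bottle is seated. Release and rise.

Request:
servo_tool --rotation '[[0, 0, 0], [0, 0, 0], [0, 0, 0], [0, 0, 0], [0, 0, 0]]' --slide '[[0, 0, 0], [0, 0, 0], [0, 0, 0], [0, 0, 0], [0, 0, 0]]' --grip '[0, 0.5, 1, 1, 1]'

```text
clock: 8.8
position: [593.3, -318.4, 26.2]
ee_rot: [0.743, -0.669, -0.0, 0.0]
contact_force: [0.8, 0.3, -0.5]
gripper_width: 85.5
grasp_force: 0.0
```

Request:
servo_tool --rotation '[[0, 0, 0], [0, 0, 0], [0, 0, 0], [0, 0, 0], [0, 0, 0]]' --slide '[[0, 0, 0.08], [0, 0, 0.2], [0, 0, 0.35], [0, 0, 0.5], [0, 0, 0.6]]' --grip '[1, 1, 1, 1, 1]'

```text
clock: 9.43
position: [594.1, -318.7, 149.7]
ee_rot: [0.743, -0.669, 0.002, -0.001]
contact_force: [0.2, 0.6, -0.1]
gripper_width: 85.2
grasp_force: 0.0
```

```bash
cat > look.py <<'E'
from h import *
import sys
# verify placements: points above new rack, local coords (scene+side), shift-corrected per camera
for n,off in(("scene",(0.9,-1.5)),("side",(-3.1,-0.6))):
    d=get_image(n);p=cloud(d).reshape(-1,3)
    for name,c0,a0,of in(("new",(583.6,-210.1),5.9,off),("old",(490.2,198.1),6.8,dict(scene=(1.3,-.6),side=(-2.8,0))[n])):
        a=np.radians(a0);R=np.array([[np.cos(a),-np.sin(a)],[np.sin(a),np.cos(a)]])
        l=p.copy();l[:,:2]=(p[:,:2]-c0)@R-of
        for k in(108,36,-36,-108):
            q=l[(abs(l[:,0])<34)&(abs(l[:,1]-k)<34)&(l[:,2]>40)&(l[:,2]<115)]
            if len(q)<40: continue
            zt=np.percentile(q[:,2],98);t=q[q[:,2]>zt-5]
            c,r=cv2.minEnclosingCircle(t[:,:2].astype(np.float32))
            print(n,name,k,np.round(c,1),"r",round(r,1),"top",zt.round(1))
    if len(sys.argv)>2 and sys.argv[1]==n: cv2.imwrite(sys.argv[2],d["image"][...,::-1])
E
python3 look.py
```

```text
scene new -108 [  -0.9 -107.2] r 14.3 top 78.6
scene old 36 [-4.  33.7] r 24.9 top 72.9
scene old -36 [  1.3 -40.3] r 22.4 top 84.8
scene old -108 [   2.5 -106.6] r 10.3 top 96.3
side new -108 [   1.1 -106.9] r 13.8 top 80.7
side old 36 [-3.9 33.9] r 23.6 top 75.8
side old -36 [  1.3 -39.4] r 22.1 top 87.4
side old -108 [   2.3 -104.4] r 10.4 top 98.6
```

The square bottle is centred in its pocket and upright. Next is the jar.

Request:
servo_tool --rotation '[[0, 0, 0], [0, 0, 0], [0, 0, 0], [0, 0, 0], [0, 0, 0]]' --slide '[[-0.03, 0.15, 0], [-0.07, 0.35, 0], [-0.11, 0.55, 0], [-0.15, 0.74, 0], [-0.187, 0.915, 0]]' --grip '[1, 1, 1, 1, 1]'

```text
clock: 10.15
position: [555.2, -134.0, 145.9]
ee_rot: [0.743, -0.669, -0.0, 0.0]
contact_force: [0.8, -0.8, 0.3]
gripper_width: 85.2
grasp_force: 0.0
```

Request:
servo_tool --rotation '[[0, 0, 0], [0, 0, 0], [0, 0, 0], [0, 0, 0], [0, 0, 0]]' --slide '[[-0.04, 0.18, 0], [-0.08, 0.37, 0], [-0.11, 0.55, 0], [-0.15, 0.74, 0], [-0.187, 0.915, 0]]' --grip '[1, 1, 1, 1, 1]'

```text
clock: 10.78
position: [517.8, 48.8, 146.0]
ee_rot: [0.743, -0.669, -0.0, 0.0]
contact_force: [0.0, 0.2, 0.3]
gripper_width: 85.7
grasp_force: 0.0
```

Request:
servo_tool --rotation '[[0, 0, 0], [0, 0, 0], [0, 0, 0], [0, 0, 0], [0, 0, 0], [0, 0, 0], [0, 0, 0]]' --slide '[[-0.04, 0.18, 0], [-0.08, 0.37, 0], [-0.11, 0.55, 0], [-0.15, 0.74, 0], [-0.187, 0.915, 0], [-0.187, 0.915, 0], [-0.187, 0.915, 0]]' --grip '[1, 1, 1, 1, 1, 1, 1]'

```text
clock: 11.65
position: [480.7, 230.2, 145.9]
ee_rot: [0.743, -0.669, -0.0, 0.001]
contact_force: [-0.2, -0.3, -0.4]
gripper_width: 85.4
grasp_force: 0.0
```

Request:
servo_tool --rotation '[[0, 0, 0], [0, 0, 0], [0, 0, 0], [0, 0, 0], [0, 0, 0], [0, 0, 0], [0, 0, 0]]' --slide '[[0, 0, -0.1], [0, 0, -0.22], [0, 0, -0.34], [0, 0, -0.46], [0, 0, -0.56], [0, 0, -0.6], [0, 0, -0.6]]' --grip '[1, 1, 1, 1, 1, 1, 1]'

```text
clock: 12.52
position: [481.2, 229.9, 26.1]
ee_rot: [0.743, -0.67, 0.0, 0.0]
contact_force: [0.5, -1.0, 0.4]
gripper_width: 85.5
grasp_force: 0.0
```

Request:
servo_tool --rotation '[[0, 0, 0], [0, 0, 0], [0, 0, 0], [0, 0, 0], [0, 0, 0], [0, 0, 0]]' --slide '[[0, 0, 0], [0, 0, 0], [0, 0, 0], [0, 0, 0], [0, 0, 0], [0, 0, 0]]' --grip '[-1, -1, -1, -1, -1, -1]'

```text
clock: 13.28
position: [481.7, 231.1, 27.5]
ee_rot: [0.743, -0.669, 0.0, -0.001]
contact_force: [-0.9, -0.5, 5.6]
gripper_width: 46.7
grasp_force: 61.9
```

Request:
servo_tool --rotation '[[0, 0, 0], [0, 0, 0], [0, 0, 0], [0, 0, 0], [0, 0, 0], [0, 0, 0]]' --slide '[[0, 0, 0.05], [0, 0, 0.15], [0, 0, 0.3], [0, 0, 0.45], [0, 0, 0.6], [0, 0, 0.6]]' --grip '[-1, -1, -1, -1, -1, -1]'

```text
clock: 14.02
position: [482.2, 231.7, 148.9]
ee_rot: [0.743, -0.669, 0.0, -0.003]
contact_force: [-0.9, 0.5, -2.0]
gripper_width: 46.5
grasp_force: 61.8
```

Request:
servo_tool --rotation '[[0, 0, 0], [0, 0, 0], [0, 0, 0], [0, 0, 0], [0, 0, 0], [0, 0, 0]]' --slide '[[0.02, -0.07, 0], [0.04, -0.2, 0], [0.07, -0.35, 0], [0.1, -0.5, 0], [0.14, -0.65, 0], [0.175, -0.796, 0]]' --grip '[-1, -1, -1, -1, -1, -1]'

```text
clock: 14.78
position: [515.2, 69.3, 144.6]
ee_rot: [0.743, -0.67, -0.001, 0.002]
contact_force: [0.5, 1.3, -1.4]
gripper_width: 46.5
grasp_force: 61.7
```

Request:
servo_tool --rotation '[[0, 0, 0], [0, 0, 0], [0, 0, 0], [0, 0, 0], [0, 0, 0]]' --slide '[[0.035, -0.16, 0], [0.07, -0.32, 0], [0.105, -0.48, 0], [0.14, -0.64, 0], [0.175, -0.796, 0]]' --grip '[-1, -1, -1, -1, -1]'

```text
clock: 15.4
position: [549.8, -89.7, 144.4]
ee_rot: [0.743, -0.67, -0.001, 0.001]
contact_force: [0.6, -0.2, -0.9]
gripper_width: 46.7
grasp_force: 61.7
```

Request:
servo_tool --rotation '[[0, 0, 0], [0, 0, 0], [0, 0, 0], [0, 0, 0], [0, 0, 0], [0, 0, 0], [0, 0, 0], [0, 0, 0]]' --slide '[[0.035, -0.15, 0], [0.07, -0.3, 0], [0.105, -0.45, 0], [0.14, -0.6, 0], [0.16, -0.72, 0], [0.175, -0.796, 0], [0.175, -0.796, 0], [0.175, -0.796, 0]]' --grip '[-1, -1, -1, -1, -1, -1, -1, -1]'

```text
clock: 16.4
position: [585.7, -246.4, 145.8]
ee_rot: [0.743, -0.669, -0.001, 0.0]
contact_force: [-0.6, 0.6, -1.4]
gripper_width: 46.3
grasp_force: 61.7
```

Request:
servo_tool --rotation '[[0, 0, 0], [0, 0, 0], [0, 0, 0], [0, 0, 0], [0, 0, 0], [0, 0, 0], [0, 0, 0], [0, 0, 0]]' --slide '[[0, 0, -0.12], [0, 0, -0.27], [0, 0, -0.42], [0, 0, -0.52], [0, 0, -0.57], [0, 0, -0.585], [0, 0, -0.595], [0, 0, -0.595]]' --grip '[-1, -1, -1, -1, -1, -1, -1, -1]'

```text
clock: 17.4
position: [586.6, -247.0, 28.1]
ee_rot: [0.743, -0.669, 0.001, -0.0]
contact_force: [0.7, -0.9, -1.1]
gripper_width: 46.5
grasp_force: 61.7
```

Request:
servo_tool --rotation '[[0, 0, 0], [0, 0, 0], [0, 0, 0]]' --slide '[[0, 0, -0.005], [0, 0, -0.01], [0, 0, -0.01]]' --grip '[-1, -1, -1]'

```text
clock: 17.77
position: [586.7, -247.1, 27.5]
ee_rot: [0.743, -0.669, 0.001, -0.0]
contact_force: [-3.2, 1.1, 7.4]
gripper_width: 46.4
grasp_force: 62.6
```

Request:
servo_tool --rotation '[[0, 0, 0], [0, 0, 0], [0, 0, 0], [0, 0, 0], [0, 0, 0]]' --slide '[[0, 0, 0], [0, 0, 0], [0, 0, 0], [0, 0, 0], [0, 0, 0]]' --grip '[0.2, 0.6, 1, 1, 1]'

```text
clock: 18.4
position: [586.1, -246.9, 25.2]
ee_rot: [0.743, -0.669, -0.0, 0.0]
contact_force: [0.1, -0.3, 0.5]
gripper_width: 85.5
grasp_force: 0.0
```

Request:
servo_tool --rotation '[[0, 0, 0], [0, 0, 0], [0, 0, 0], [0, 0, 0], [0, 0, 0]]' --slide '[[0, 0, 0.08], [0, 0, 0.2], [0, 0, 0.35], [0, 0, 0.5], [0, 0, 0.6]]' --grip '[1, 1, 1, 1, 1]'

```text
clock: 19.02
position: [586.9, -247.2, 148.6]
ee_rot: [0.743, -0.669, 0.002, -0.001]
contact_force: [0.0, 0.3, 0.3]
gripper_width: 85.7
grasp_force: 0.0
```

Request:
servo_tool --rotation '[[0, 0, 0], [0, 0, 0], [0, 0, 0], [0, 0, 0]]' --slide '[[-0.03, 0.13, 0], [-0.07, 0.3, 0], [-0.11, 0.5, 0], [-0.151, 0.675, 0]]' --grip '[1, 1, 1, 1]'

```text
clock: 19.52
position: [555.9, -110.8, 146.7]
ee_rot: [0.743, -0.669, 0.001, -0.001]
contact_force: [0.4, -0.2, 0.7]
gripper_width: 85.4
grasp_force: 0.0
```

Request:
servo_tool --rotation '[[0, 0, 0], [0, 0, 0], [0, 0, 0], [0, 0, 0]]' --slide '[[-0.04, 0.17, 0], [-0.08, 0.34, 0], [-0.11, 0.51, 0], [-0.151, 0.675, 0]]' --grip '[1, 1, 1, 1]'

```text
clock: 20.02
position: [525.9, 24.3, 146.7]
ee_rot: [0.743, -0.669, 0.001, -0.001]
contact_force: [0.8, -0.1, 0.3]
gripper_width: 85.9
grasp_force: 0.0
```

Request:
servo_tool --rotation '[[0, 0, 0], [0, 0, 0], [0, 0, 0], [0, 0, 0], [0, 0, 0], [0, 0, 0]]' --slide '[[-0.04, 0.17, 0], [-0.08, 0.34, 0], [-0.11, 0.51, 0], [-0.151, 0.675, 0], [-0.151, 0.675, 0], [-0.151, 0.675, 0]]' --grip '[1, 1, 1, 1, 1, 1]'

```text
clock: 20.78
position: [495.7, 158.0, 146.0]
ee_rot: [0.743, -0.669, 0.0, -0.0]
contact_force: [-0.3, -0.3, -0.6]
gripper_width: 85.5
grasp_force: 0.0
```

```bash
python3 look.py | grep new
```

```text
scene new -36 [  1.7 -36.5] r 24.0 top 73.1
scene new -108 [   0.5 -108.5] r 13.2 top 78.8
side new -36 [  2.3 -34.5] r 24.3 top 75.7
side new -108 [  -0.6 -107. ] r 13.8 top 81.4
```

Two containers are placed well. Now the grey tin.

Request:
servo_tool --rotation '[[0, 0, 0], [0, 0, 0], [0, 0, 0], [0, 0, 0], [0, 0, 0], [0, 0, 0], [0, 0, 0]]' --slide '[[0, 0, -0.1], [0, 0, -0.22], [0, 0, -0.34], [0, 0, -0.45], [0, 0, -0.53], [0, 0, -0.56], [0, 0, -0.56]]' --grip '[1, 1, 1, 1, 1, 1, 1]'

```text
clock: 21.75
position: [495.8, 157.6, 33.3]
ee_rot: [0.743, -0.67, 0.0, 0.0]
contact_force: [0.4, 0.5, -0.8]
gripper_width: 85.7
grasp_force: 0.0
```

Request:
servo_tool --rotation '[[0, 0, 0], [0, 0, 0], [0, 0, 0], [0, 0, 0], [0, 0, 0], [0, 0, 0]]' --slide '[[0, 0, 0], [0, 0, 0], [0, 0, 0], [0, 0, 0], [0, 0, 0], [0, 0, 0]]' --grip '[-1, -1, -1, -1, -1, -1]'

```text
clock: 22.5
position: [495.9, 158.3, 34.1]
ee_rot: [0.743, -0.669, 0.0, -0.0]
contact_force: [-1.1, -0.4, 6.7]
gripper_width: 41.1
grasp_force: 60.4
```

Request:
servo_tool --rotation '[[0, 0, 0], [0, 0, 0], [0, 0, 0], [0, 0, 0], [0, 0, 0], [0, 0, 0]]' --slide '[[0, 0, 0.05], [0, 0, 0.15], [0, 0, 0.3], [0, 0, 0.45], [0, 0, 0.6], [0, 0, 0.6]]' --grip '[-1, -1, -1, -1, -1, -1]'

```text
clock: 23.25
position: [496.8, 158.9, 155.8]
ee_rot: [0.743, -0.669, 0.001, -0.003]
contact_force: [-0.1, -0.7, -1.7]
gripper_width: 40.9
grasp_force: 60.7
```

Request:
servo_tool --rotation '[[0, 0, 0], [0, 0, 0], [0, 0, 0], [0, 0, 0], [0, 0, 0], [0, 0, 0]]' --slide '[[0.02, -0.07, 0], [0.05, -0.2, 0], [0.09, -0.36, 0], [0.13, -0.52, 0], [0.17, -0.68, 0], [0.208, -0.834, 0]]' --grip '[-1, -1, -1, -1, -1, -1]'

```text
clock: 24.0
position: [536.1, -10.9, 151.4]
ee_rot: [0.743, -0.67, -0.001, 0.002]
contact_force: [0.3, 0.3, -1.0]
gripper_width: 40.8
grasp_force: 60.7
```

Request:
servo_tool --rotation '[[0, 0, 0], [0, 0, 0], [0, 0, 0], [0, 0, 0], [0, 0, 0], [0, 0, 0], [0, 0, 0], [0, 0, 0]]' --slide '[[0.04, -0.16, 0], [0.08, -0.32, 0], [0.12, -0.48, 0], [0.16, -0.64, 0], [0.19, -0.77, 0], [0.208, -0.834, 0], [0.208, -0.834, 0], [0.208, -0.834, 0]]' --grip '[-1, -1, -1, -1, -1, -1, -1, -1]'

```text
clock: 25.0
position: [578.3, -174.9, 152.8]
ee_rot: [0.743, -0.669, -0.001, 0.0]
contact_force: [-0.2, -0.5, -0.7]
gripper_width: 41.0
grasp_force: 60.7
```

Request:
servo_tool --rotation '[[0, 0, 0], [0, 0, 0], [0, 0, 0], [0, 0, 0], [0, 0, 0], [0, 0, 0], [0, 0, 0], [0, 0, 0]]' --slide '[[0, 0, -0.12], [0, 0, -0.27], [0, 0, -0.42], [0, 0, -0.52], [0, 0, -0.57], [0, 0, -0.585], [0, 0, -0.595], [0, 0, -0.595]]' --grip '[-1, -1, -1, -1, -1, -1, -1, -1]'

```text
clock: 26.0
position: [579.2, -175.5, 35.0]
ee_rot: [0.743, -0.669, 0.001, -0.0]
contact_force: [1.0, -0.2, -1.7]
gripper_width: 40.7
grasp_force: 60.7
```

Request:
servo_tool --rotation '[[0, 0, 0], [0, 0, 0], [0, 0, 0]]' --slide '[[0, 0, -0.005], [0, 0, -0.01], [0, 0, -0.01]]' --grip '[-1, -1, -1]'

```text
clock: 26.38
position: [579.2, -175.6, 34.1]
ee_rot: [0.743, -0.669, 0.001, -0.0]
contact_force: [-1.8, 1.6, 6.0]
gripper_width: 40.7
grasp_force: 61.1
```

Request:
servo_tool --rotation '[[0, 0, 0], [0, 0, 0], [0, 0, 0], [0, 0, 0], [0, 0, 0]]' --slide '[[0, 0, 0], [0, 0, 0], [0, 0, 0], [0, 0, 0], [0, 0, 0]]' --grip '[0.1, 0.6, 1, 1, 1]'

```text
clock: 27.0
position: [578.7, -175.5, 32.2]
ee_rot: [0.743, -0.669, -0.0, 0.0]
contact_force: [-0.3, 0.0, -0.2]
gripper_width: 85.6
grasp_force: 0.0
```

Request:
servo_tool --rotation '[[0, 0, 0], [0, 0, 0], [0, 0, 0], [0, 0, 0], [0, 0, 0]]' --slide '[[0, 0, 0.08], [0, 0, 0.2], [0, 0, 0.35], [0, 0, 0.5], [0, 0, 0.6]]' --grip '[1, 1, 1, 1, 1]'

```text
clock: 27.62
position: [579.5, -175.7, 155.5]
ee_rot: [0.743, -0.669, 0.002, -0.001]
contact_force: [-0.5, -0.6, -0.3]
gripper_width: 85.3
grasp_force: 0.0
```

Request:
servo_tool --rotation '[[0, 0, 0], [0, 0, 0], [0, 0, 0], [0, 0, 0]]' --slide '[[-0.04, 0.13, 0], [-0.08, 0.3, 0], [-0.13, 0.5, 0], [-0.186, 0.672, 0]]' --grip '[1, 1, 1, 1]'

```text
clock: 28.12
position: [541.5, -39.9, 153.7]
ee_rot: [0.743, -0.669, 0.001, -0.001]
contact_force: [-0.4, 0.2, 0.4]
gripper_width: 85.1
grasp_force: 0.0
```

Request:
servo_tool --rotation '[[0, 0, 0], [0, 0, 0], [0, 0, 0], [0, 0, 0], [0, 0, 0], [0, 0, 0]]' --slide '[[-0.04, 0.16, 0], [-0.09, 0.33, 0], [-0.14, 0.5, 0], [-0.186, 0.672, 0], [-0.186, 0.672, 0], [-0.186, 0.672, 0]]' --grip '[1, 1, 1, 1, 1, 1]'

```text
clock: 28.88
position: [504.6, 93.2, 153.1]
ee_rot: [0.743, -0.669, 0.0, -0.0]
contact_force: [0.4, -0.3, 0.6]
gripper_width: 85.5
grasp_force: 0.0
```

```bash
python3 look.py | grep new
```

```text
scene new 36 [ 1.3 36.1] r 21.8 top 84.8
scene new -36 [  1.3 -36.5] r 23.9 top 73.2
scene new -108 [   0.7 -108.7] r 13.5 top 78.8
side new 36 [ 0.2 36.9] r 22.7 top 87.3
side new -36 [ -0.  -34.8] r 24.5 top 75.7
side new -108 [  -0.  -107.7] r 13.8 top 81.2
```

Request:
servo_tool --rotation '[[0, 0, 0], [0, 0, 0], [0, 0, 0], [0, 0, 0], [0, 0, 0], [0, 0, 0], [0, 0, 0]]' --slide '[[0, 0, -0.1], [0, 0, -0.22], [0, 0, -0.34], [0, 0, -0.46], [0, 0, -0.55], [0, 0, -0.59], [0, 0, -0.59]]' --grip '[1, 1, 1, 1, 1, 1, 1]'

```text
clock: 29.85
position: [504.4, 92.7, 34.1]
ee_rot: [0.743, -0.67, -0.0, 0.0]
contact_force: [0.4, -0.9, -0.2]
gripper_width: 85.2
grasp_force: 0.0
```

Request:
servo_tool --rotation '[[0, 0, 0], [0, 0, 0], [0, 0, 0], [0, 0, 0], [0, 0, 0], [0, 0, 0]]' --slide '[[0, 0, 0], [0, 0, 0], [0, 0, 0], [0, 0, 0], [0, 0, 0], [0, 0, 0]]' --grip '[-1, -1, -1, -1, -1, -1]'

```text
clock: 30.6
position: [504.9, 93.6, 35.1]
ee_rot: [0.743, -0.669, 0.0, -0.001]
contact_force: [-0.7, 0.4, 5.4]
gripper_width: 35.0
grasp_force: 59.9
```

Request:
servo_tool --rotation '[[0, 0, 0], [0, 0, 0], [0, 0, 0], [0, 0, 0], [0, 0, 0], [0, 0, 0]]' --slide '[[0, 0, 0.05], [0, 0, 0.15], [0, 0, 0.3], [0, 0, 0.45], [0, 0, 0.6], [0, 0, 0.6]]' --grip '[-1, -1, -1, -1, -1, -1]'

```text
clock: 31.35
position: [505.6, 93.9, 156.8]
ee_rot: [0.743, -0.669, 0.001, -0.003]
contact_force: [-0.1, -0.2, -1.5]
gripper_width: 34.5
grasp_force: 59.8
```

Request:
servo_tool --rotation '[[0, 0, 0], [0, 0, 0], [0, 0, 0], [0, 0, 0], [0, 0, 0], [0, 0, 0], [0, 0, 0], [0, 0, 0]]' --slide '[[0.03, -0.08, 0], [0.09, -0.26, 0], [0.15, -0.45, 0], [0.21, -0.64, 0], [0.28, -0.82, 0], [0.31, -0.93, 0], [0.335, -0.985, 0], [0.335, -0.985, 0]]' --grip '[-1, -1, -1, -1, -1, -1, -1, -1]'

```text
clock: 32.35
position: [571.0, -104.5, 153.2]
ee_rot: [0.743, -0.67, -0.001, 0.001]
contact_force: [-0.2, 0.8, -0.5]
gripper_width: 34.2
grasp_force: 59.7
```

Request:
servo_tool --rotation '[[0, 0, 0], [0, 0, 0], [0, 0, 0], [0, 0, 0], [0, 0, 0], [0, 0, 0], [0, 0, 0], [0, 0, 0]]' --slide '[[0, 0, -0.12], [0, 0, -0.27], [0, 0, -0.42], [0, 0, -0.52], [0, 0, -0.57], [0, 0, -0.585], [0, 0, -0.595], [0, 0, -0.595]]' --grip '[-1, -1, -1, -1, -1, -1, -1, -1]'

```text
clock: 33.35
position: [571.8, -103.6, 36.0]
ee_rot: [0.743, -0.669, 0.0, -0.0]
contact_force: [-0.2, -0.9, 0.4]
gripper_width: 35.0
grasp_force: 59.8
```

Request:
servo_tool --rotation '[[0, 0, 0], [0, 0, 0], [0, 0, 0]]' --slide '[[0, 0, -0.005], [0, 0, -0.01], [0, 0, -0.01]]' --grip '[-1, -1, -1]'

```text
clock: 33.72
position: [571.8, -103.7, 35.1]
ee_rot: [0.743, -0.669, 0.001, -0.0]
contact_force: [-1.7, 1.2, 8.4]
gripper_width: 34.6
grasp_force: 60.7
```

Request:
servo_tool --rotation '[[0, 0, 0], [0, 0, 0], [0, 0, 0], [0, 0, 0], [0, 0, 0]]' --slide '[[0, 0, 0], [0, 0, 0], [0, 0, 0], [0, 0, 0], [0, 0, 0]]' --grip '[0, 0.5, 1, 1, 1]'

```text
clock: 34.35
position: [571.3, -103.7, 33.2]
ee_rot: [0.743, -0.669, -0.0, 0.0]
contact_force: [-0.6, 0.9, 0.2]
gripper_width: 85.3
grasp_force: 0.0
```

Request:
servo_tool --rotation '[[0, 0, 0], [0, 0, 0], [0, 0, 0], [0, 0, 0], [0, 0, 0]]' --slide '[[0, 0, 0.08], [0, 0, 0.2], [0, 0, 0.35], [0, 0, 0.5], [0, 0, 0.65]]' --grip '[1, 1, 1, 1, 1]'

```text
clock: 34.98
position: [571.4, -103.7, 165.7]
ee_rot: [0.743, -0.669, 0.001, -0.001]
contact_force: [-0.4, 0.9, 0.2]
gripper_width: 85.4
grasp_force: 0.0
```

Request:
servo_tool --rotation '[[0, 0, 0], [0, 0, 0], [0, 0, 0], [0, 0, 0], [0, 0, 0], [0, 0, 0]]' --slide '[[-0.1, 0.2, 0.1], [-0.2, 0.4, 0.2], [-0.3, 0.6, 0.3], [-0.4, 0.8, 0.3], [-0.4, 0.8, 0.3], [-0.4, 0.8, 0.3]]' --grip '[1, 1, 1, 1, 1, 1]'

```text
clock: 35.72
position: [491.5, 56.3, 224.2]
ee_rot: [0.743, -0.669, 0.0, -0.001]
contact_force: [1.0, -0.0, 0.1]
gripper_width: 85.8
grasp_force: 0.0
```

```bash
python3 look.py scene pics/end.png
```

```text
scene new 108 [  1.2 107.1] r 10.7 top 96.1
scene new 36 [ 0.6 36.5] r 21.9 top 85.0
scene new -36 [  0.8 -37.2] r 24.4 top 73.1
scene new -108 [   1.2 -108.3] r 13.5 top 78.7
side new 108 [  1.1 109.1] r 10.6 top 98.6
side new 36 [ 1.3 37.6] r 21.7 top 87.4
side new -36 [  6.  -35.8] r 23.9 top 75.8
side new -108 [   1.1 -107.7] r 15.1 top 81.4
```

View pics/end.png

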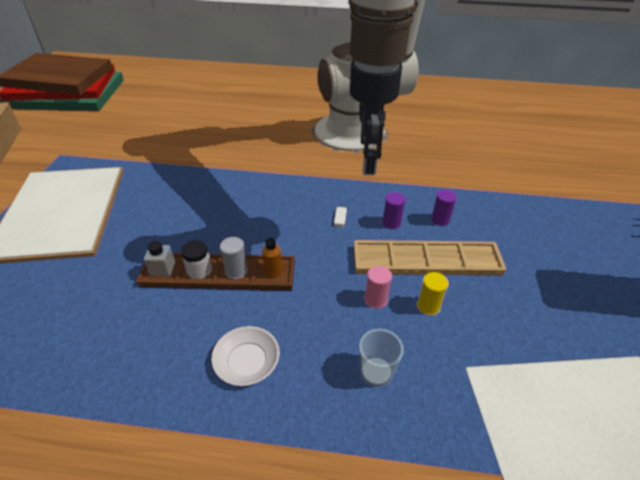

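All four containers stand upright in the dark rack. In the image, left to right, they are the square bottle (158,260), jar (196,260), tin (233,258) and slim bottle (271,260), which is the reverse of the old row. The bystanders have not moved.

```bash
python3 -c "from bench import job_done; print(job_done())"
```

```text
the job is handed in; nothing more can be done
None
```

The job is handed in: all four containers stand upright in the dark rack in reverse order, each carried straight to its pocket, and the camera shows the bystanders and look-alikes unmoved; it took about 36 s.

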